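Bring the disc rack round to the caddy's doorway

TASK

The next pressing disc is wanted for the cookie press. With the fingertips, push the orange caddy's sliding door fully open, then push the turntable round by its rim until the little rack of steel discs stood on edge comes to rest squarely in the middle of the doorway, in line with the pointer nib on the sill. Nothing is to be picked up: do not touch or upset anything standing on the turntable, leave everything on the counter where it lies, and finish with the hand clear.

Things in the scene. Friction and masses are not known exactly. Their poses are not given: they have to be found in the camera images.
- caddy: Round orange caddy, open on top, fixed. Origin on the common axis of base, turntable and door, at counter height; -x points out through the middle of the doorway (roughly to the robot), +y to the robot's left. Base 356 mm across, 10 mm thick. Shell: radius 162 mm, 5 mm wall, top 64 mm up; doorway 55 degrees to either side of the front, sill 13 mm high.
- sill_nib (a point): Small raised pointer on the sill in the middle of the doorway, 165 mm from the caddy's axis along its -x, 15 mm above the counter. Hidden by the door until that is open.
- door (a joint): Curved orange sliding door round the outside of the shell (radius 167 to 172 mm, 12 to 60 mm above the counter, 116 degrees long), turning about the caddy's axis. 0 = shut, 1.92 rad = fully open at its stop; opens to the robot's left (clockwise from above). Starts 0 to 0.15. Takes 1.4 N at the pull, a little more with speed; stays where left.
- door_pull (a point): Top of the door's pull, an upright fin standing radially out of the door near its right end: 16 mm thick, 170 to 195 mm from the axis, 12 to 59 mm above the counter. The point is 184 mm from the axis, 59 mm up, 50 degrees right of the doorway's middle when shut, 60 degrees left of it when open. Push it from its right side along the arc.
- turntable (a joint): Aluminium turntable about the caddy's axis; grows counter-clockwise from above, limits +-12 rad. Deck 28 mm up, rim radius 128 mm, 46 mm high. Eight finger lobes on the rim, 45 degrees apart, 24 mm wide, out to 154 mm radius (flat flanks 128 to 142), 14 to 50 mm above the counter; at 0 one lobe points to the caddy's -x. Needs about 0.5 N at the rim; stops within a few degrees.
- disc_rack: THE THING WANTED at the doorway: small steel rack, 52 x 40 mm foot, 52 mm high, holding five round steel pressing discs (46 mm across) stood on edge in a row like toast, mass about 0.16 kg. Loose on the turntable, its centre about 80 mm from the axis. Origin: centre of its underside (28 mm above the counter). Its yaw does not matter. Not to be touched.
- jar: Glass jar with steel screw lid, 50 mm across, 52 mm high, loose on the turntable about 80 mm from the axis. Origin: centre of its underside. Not to be touched.
- shaker: Round aluminium shaker with domed, pierced top, 45 mm across, 55 mm high, loose on the turntable about 80 mm from the axis. Origin: centre of its underside. Not to be touched.
- tin: Square steel tin with lid, 48 x 48 mm, 43 mm high, loose on the turntable about 80 mm from the axis. Origin: centre of its underside. Not to be touched.
- cutter: Plain round steel cookie cutter, an open ring 54 mm across and 32 mm high, loose on the turntable about 80 mm from the axis. Origin: centre of its underside. Not to be touched.
- press: Aluminium cookie press with black pistol grip lying on its side on the counter to the robot's right, about 300 mm long along its x, 155 mm over the grip along its y, 62 mm high. Origin: on the counter under the barrel's rear end. Leave alone.
- plate: White melamine plate, 200 mm across, 20 mm high, on the counter to the left of the caddy. Origin: centre of its underside. Leave alone.
- spatula: Hard silicone spatula lying on the counter to the left, 250 mm long along its x, 52 mm wide, 12 mm high. Origin: near its middle, at its underside. Leave alone.
- loose_discs: Two steel pressing discs, 48 mm across, lying flat one partly on the other (6 mm high) on the counter between robot and caddy, to the right. Origin: centre of the lower disc's underside. Not the rack; leave alone.

How it is judged:
On the way, in this order (a step that is already met when the one before it is completed fails the run):
1. the caddy's door is slid fully open (value of joint door above 1.78 rad), for 0.2 s.
2. the disc rack has been turned to the middle of the doorway and is at rest there (x of disc_rack in the frame of caddy below -0.05 m and y of disc_rack in the frame of caddy between -0.015 and 0.015 m and velocity of joint turntable between -0.05 and 0.05 rad/s), for 0.2 s.
At the end, for the whole second after the job is handed in: The door is open (at least 1.78 of 1.92 rad), the turntable is at rest, the disc rack's centre is on the doorway side within 15 mm either side of the line from the caddy's axis to the sill nib, and everything on the turntable still stands upright on the deck, 60 to 100 mm from the axis (all of step 2 and value of joint door above 1.78 rad and angle between each of disc_rack, jar, shaker, tin, cutter's own z axis and vertical below 0.1 rad and horizontal distance between disc_rack and caddy between 0.06 and 0.1 m and height (world z) of each of disc_rack, jar, shaker, tin, cutter below 0.033 m and horizontal distance between jar and caddy between 0.06 and 0.1 m and horizontal distance between shaker and caddy between 0.06 and 0.1 m and horizontal distance between tin and caddy between 0.06 and 0.1 m and horizontal distance between cutter and caddy between 0.06 and 0.1 m); the robot touches nothing.
It fails at once if something standing on the turntable is touched by the robot (contact force between any of the fingers, the arm and disc_rack above 0.5 N or contact force between any of the fingers, the arm and jar above 0.5 N or contact force between any of the fingers, the arm and shaker above 0.5 N or contact force between any of the fingers, the arm and tin above 0.5 N or contact force between any of the fingers, the arm and cutter above 0.5 N).
It fails at once if something on the turntable is lifted (height (world z) of any of disc_rack, jar, shaker, tin, cutter above 0.043 m).
It fails at once if something on the turntable tips over (angle between any of disc_rack, jar, shaker, tin, cutter's own z axis and vertical above 0.3 rad).
It fails at once if the cookie press, plate, spatula or loose discs on the counter are disturbed (moved over 25 mm) (distance of any of press, plate, spatula, loose_discs from where it was at the start of the episode above 0.025 m).
It also fails if it takes over 72 s, if anything falls off the work surface, if the arm or the gripper's body presses on something with over 40 N, if the wrist force passes 120 N, or if a joint passes its speed limit or range.

ROBOT

A 7-joint arm with a two-finger parallel gripper is mounted at the origin on the work surface. World frame = base frame: x ahead of the robot, y to its left, z up, the work surface at z = 0. Lengths are in m, angles in rad, forces in N, time in s.
With the tool pointing down it reaches from about 0.35 to 0.9 m from the base axis. Payload 8.1 kg.
Tool frame: the origin (TCP) lies midway between the tips of the shut fingers; the grasp point (between the pads) lies 19 mm behind it; z points along the fingers, y is the direction in which the jaws open and shut (so a half turn about z gives the same grasp; the last joint's range is limited). The gripper opens to 85 mm and grips with 20 to 120 N. Pads are 22 mm wide; open, the fingers measure 114 mm over their backs; the gripper's body (76 mm by 85 mm) begins 54 mm behind the grasp point. The pads swing forward as they close: fully open they stand 13 mm farther back than shut.
Start: joints at [1.02, 0.434, 0.025, 1.573, -0.012, 1.134, -0.075], TCP at [0.271, -0.563, 0.231] pointing down, gripper open.
Joint ranges: [-2.62, 2.62], [-0.44, 2.09], [-1.27, 1.32], [0.08, 2.57], [-1.32, 4.46], [0.12, 2], [-2.74, 2.74]. Speed limits (rad/s): [2.22, 2.22, 3.01, 3.01, 3.14, 3.14, 3.14].

INTERFACE

Orientations are given as a unit quaternion [x, y, z, w].
In Python, from workcell import monitor, viewer, order gives the robot as it stands.
- The arm moves only by the shell command python3 -m inch 'ROWS' [FORCE]. ROWS is JSON, a list that holds one entry, the list of rows, each a list of 7 numbers: the shift along the tool's x, y, z as a fraction of full scale, then the turn, a rotation vector about the tool's x, y, z as a fraction of full scale, then the gripper's target within -1 to 1 (shut at 1, half-way at 0, fully open at -1). In form: [[[x, y, z, rx, ry, rz, fingers], ...]]. A call has exactly 5 rows; each row shifts and turns the commanded pose from where the row before left it, along the tool's axes as they then stand; what a row does not reach is not made up. Full scale, the value 1, is 40 mm for a shift and 90 degrees for a turn. A row lasts 1/12 s, in which the tool goes at most 41.7 mm and 7.16 degrees, less where a joint would pass 70% of its speed; a pose out of reach is approached as far as the arm can. A call with a number of a shift or a turn outside -1 to 1 is refused whole. A call with a gripper value outside its range is refused whole. The fingers move at their own pace and stop on an object; FORCE is the grip in N (left out, the last holds). Time passes only in rows, so rows that do not move let the fingers close, or fill a call up. It gives the time, the measured TCP pose, the force and the opening at its end, in the units of the state.
- monitor.get_obs(): the state, without advancing time (a new reading comes with each control period).
- viewer.get_image(name): name is "scene" or "top"; returns a dict with "img" (400x640x3 uint8, red, green, blue), "fx", "fy", "cx", "cy" (pixels), "T" (4x4, takes a point from camera to world coordinates). Camera axes: x right, y up, looking along -z (the intrinsics and any distortion apply to the point x, -y, -z); pixel columns grow to the right and rows downward; lengths in m; the calibration is good to about 2 mm. A picture is of the moment at which its call begins. There is no depth.
- order.sign_off(): hands the job in, once; it reports no verdict.
The state is a dict: "time_s": time; "joint_positions": joint angles; "joint_velocities": joint speeds; "joint_torque": joint torques, N m; "eef_pos": TCP position; "tool_rot": TCP orientation; "ft_force": force on the tool from outside, world axes, zero at the start; "torque": the same for the moment, N m; "opening": finger opening in m.
Only numpy, scipy, OpenCV 4.12 (cv2) and the standard library are available. Lean on these libraries where they do the work, as an engineer would, in place of code of your own. Each camera call takes 0.05 s, during which the arm holds its last target.

## Working session

There is one attempt and no reset: what is moved stays moved. The work goes in short steps, Python scripts to look and compute and a shell command to move; the robot and the scene stay as the last step left them, time stands still between calls to the robot, and variables do not carry over. Pictures are saved under pics/ and viewed, and the job is handed in when it is done.

```bash
ls; mkdir -p pics; python3 - <<'E'
from workcell import monitor, viewer, order
import cv2
o=monitor.get_obs()
for k,v in o.items(): print(k,v)
for n in("scene","top"):
    d=viewer.get_image(n); cv2.imwrite(f"pics/{n}0.png",d["img"][:,:,::-1]); print(n,{k:d[k] for k in d if k!="img"})
E
```

```text
pics
time_s 0.0
joint_positions [ 1.02044538  0.43523259  0.02495143  1.57412592 -0.01159101  1.13399433
 -0.07510445]
joint_velocities [ 0.00097893  0.00068575 -0.00164549  0.00082859 -0.00099788 -0.0009882
  0.00018204]
joint_torque [ 2.23613038e-04 -6.70469141e+01  1.02518465e+00 -3.16216850e+01
  1.55545300e-02  1.25088205e-02  2.42813633e-05]
eef_pos [ 0.27031767 -0.5629409   0.23050861]
tool_rot [ 9.75049746e-01  2.21985003e-01 -2.49528321e-04 -7.68202098e-04]
ft_force [-0.28826834 -1.20510201 -0.30304137]
torque [-0.08253983 -0.00200194 -0.00876794]
opening 0.08520605280655597
scene {'fx': 373.97089459509624, 'fy': 373.97089459509624, 'cx': 313.8799966523816, 'cy': 196.15749058850085, 'T': array([[-8.67352051e-01, -3.67095525e-01,  3.36067396e-01,
         8.78710335e-01],
       [ 4.97694534e-01, -6.40774409e-01,  5.84558216e-01,
         5.75470750e-01],
       [ 7.54681839e-04,  6.74276674e-01,  7.38478434e-01,
         8.17001275e-01],
       [ 0.00000000e+00,  0.00000000e+00,  0.00000000e+00,
         1.00000000e+00]])}
top {'fx': 415.98835626540085, 'fy': 415.98835626540085, 'cx': 321.50693213358323, 'cy': 199.26283725856712, 'T': array([[ 2.06825570e-02,  9.75469637e-01, -2.19160260e-01,
         2.99065556e-01],
       [-9.99771835e-01,  2.13499185e-02,  6.76943907e-04,
        -7.67726043e-03],
       [ 5.33939191e-03,  2.19096254e-01,  9.75688640e-01,
         1.18768411e+00],
       [ 0.00000000e+00,  0.00000000e+00,  0.00000000e+00,
         1.00000000e+00]])}
```

View pics/top0.png

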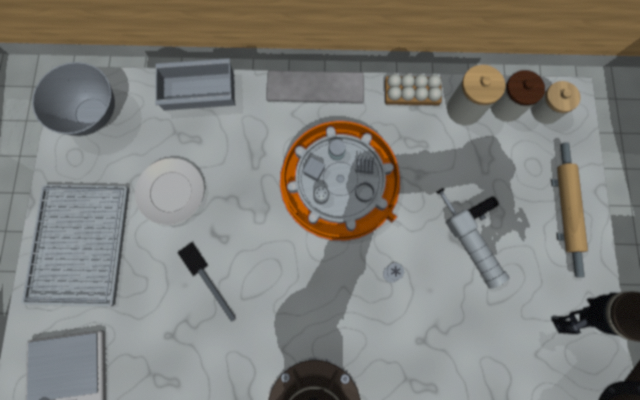

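View pics/scene0.png

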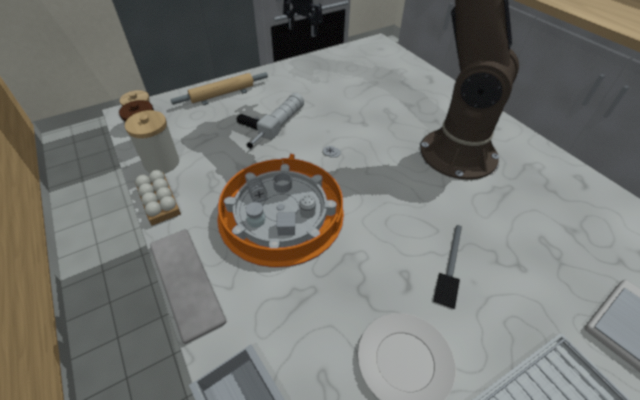

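Top view: caddy centred near (340,180), door pull near (392,217), rack near (364,161), loose discs near (395,271), press near (475,235), plate (170,190), spatula (205,280). Next I'll zoom in and measure.

```bash
cat > h.py <<'E'
import numpy as np, cv2
from workcell import monitor, viewer
def pix2w(d,u,v,z):
    r=np.array([(u-d["cx"])/d["fx"],-(v-d["cy"])/d["fy"],-1.0]); T=d["T"]
    w=T[:3,:3]@r; o=T[:3,3]; return o+w*((z-o[2])/w[2])
def w2pix(d,p):
    T=d["T"]; c=T[:3,:3].T@(np.asarray(p,float)-T[:3,3])
    return d["cx"]+d["fx"]*c[0]/-c[2], d["cy"]-d["fy"]*c[1]/-c[2]
def crop(d,name,u0,v0,u1,v1,s):
    im=cv2.resize(d["img"][v0:v1,u0:u1,::-1],None,fx=s,fy=s,interpolation=cv2.INTER_CUBIC); cv2.imwrite(name,im)
E
python3 - <<'E'
from h import *
d=viewer.get_image("top"); crop(d,"pics/c0.png",265,105,425,245,5/1*0.85)
hsv=cv2.cvtColor(d["img"],cv2.COLOR_RGB2HSV)
m=((hsv[...,0]>5)&(hsv[...,0]<18)&(hsv[...,1]>190)).astype(np.uint8)
m[:110]=0;m[245:]=0;m[:,:270]=0;m[:,410:]=0
cnt=max(cv2.findContours(m,cv2.RETR_EXTERNAL,cv2.CHAIN_APPROX_NONE)[0],key=cv2.contourArea)
c=cnt[:,0]
print(cv2.boundingRect(cnt), pix2w(d,340,180,0))
from scipy.optimize import least_squares
# outer edge: base radius .178 at z=0.01 (and shell top at back)
for z,R in((0.01,.178),(0.0,.178)):
    W=np.array([pix2w(d,u,v,z)[:2] for u,v in c])
    s=least_squares(lambda p:np.hypot(W[:,0]-p[0],W[:,1]-p[1])-p[2],[.59,-.05,.17],loss="soft_l1",f_scale=.002)
    print(z,s.x)
E
```

```text
(281, 122, 118, 118) [ 0.62542144 -0.06197833  0.        ]
0.01 [ 0.62734438 -0.06106719  0.17542889]
0.0 [ 0.63013172 -0.06151992  0.17691919]
```

View pics/c0.png

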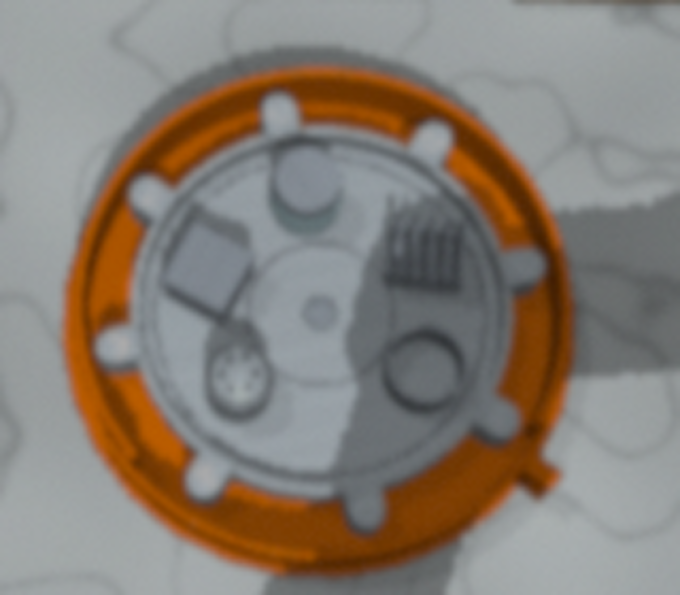

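```bash
python3 - <<'E'
from h import *
d=viewer.get_image("top")
P=lambda x,y,z:pix2w(d,265+(x+.5)/4.25-.5,105+(y+.5)/4.25-.5,z)[:2]
hub=P(320,313,.03); print("hub",hub)
# lobe outer tips approx (z .05)
L=[(278,92),(441,122),(546,265),(514,436),(364,530),(197,500),(96,343),(132,178)]
W=np.array([P(x,y,.05) for x,y in L]); 
from scipy.optimize import least_squares
s=least_squares(lambda p:np.hypot(W[:,0]-p[0],W[:,1]-p[1])-p[2],[.63,-.06,.154]);print(s.x,s.fun)
c=s.x[:2]
print("lobe ang",np.degrees(np.arctan2(*(W-c).T[::-1])))
for n,p,z in (("pulltip",(548,485),.059),("pull root",(520,465),.059),("rack",(427,248),.08),("jar",(307,178),.08)):
    w=P(*p,z)-c; print(n,w,np.hypot(*w),np.degrees(np.arctan2(w[1],w[0])))
# reproject circles
im=cv2.imread("pics/c0.png")
def pr(x,y,z):
    u,v=w2pix(d,(x,y,z)); return int((u-265+.5)*4.25-.5),int((v-105+.5)*4.25-.5)
for R,z,col in((.178,.01,(255,0,0)),(.162,.064,(0,255,0)),(.128,.046,(0,0,255)),(.172,.06,(255,0,255))):
    for a in np.arange(0,360,2): 
        a=np.radians(a);cv2.circle(im,pr(c[0]+R*np.cos(a),c[1]+R*np.sin(a),z),1,col,-1)
cv2.imwrite("pics/c1.png",im)
ds=viewer.get_image("scene"); crop(ds,"pics/s1.png",205,145,355,270,5)
E
```

```text
hub [ 0.62235852 -0.06029535]
[ 0.62251936 -0.06011132  0.15426522] [-1.23056323e-04  3.82291586e-05 -3.44643009e-04  1.08080273e-04
 -2.60011238e-04  1.34146436e-03 -2.04978279e-03  1.28971957e-03]
lobe ang [  11.71382291  -31.48542171  -78.36068333 -124.18025446 -168.97659682
  149.29483026  101.25267373   56.26000181]
pulltip [-0.12054592 -0.14791004] 0.19081063369330292 -129.17985807950285
pull root [-0.10775254 -0.12993321] 0.16879943150167304 -129.66863749695852
rack [ 0.03159109 -0.06755096] 0.07457298292652532 -64.93624591379836
jar [0.07820695 0.0116998 ] 0.07907725666968285 8.508377084921234
```

View pics/c1.png

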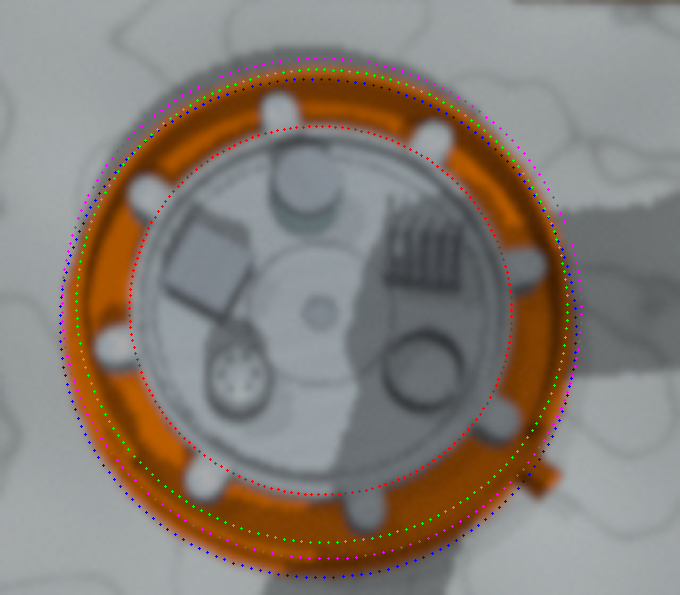

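View pics/s1.png

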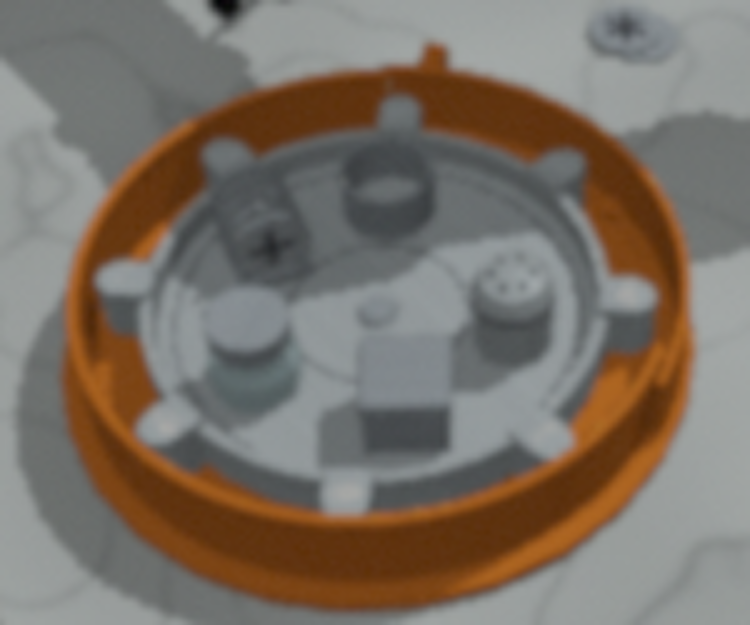

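```bash
python3 - <<'E'
from h import *
d=viewer.get_image("top"); ds=viewer.get_image("scene")
P=lambda x,y,z:pix2w(d,265+(x+.5)/4.25-.5,105+(y+.5)/4.25-.5,z)[:2]
S=lambda x,y,z:pix2w(ds,205+(x+.5)/5-.5,145+(y+.5)/5-.5,z)[:2]
c=np.array([.6225,-.060])
def sh(n,w):
    w=w-c; print(n,w,np.hypot(*w),np.degrees(np.arctan2(w[1],w[0])))
sh("left edge",P(135,458,.064)); sh("right edge?",P(537,430,.064)); sh("scene edge",S(390,80,.064)); sh("scene left edge",S(672,345,.06))
sh("scene pull",S(435,48,.059));sh("scene hub",S(378,310,.03))
for n,u,v,z in(("nozzle",440,190,.03),("grip",496,202,.03),("rear",498,283,.03),("discs",395,271,0),("spat",192,247,0),("spat2",233,318,0),("plate",170,190,0)): print(n,pix2w(d,u,v,z))
E
```

```text
left edge [-0.10948683  0.11981008] 0.16230163781239185 132.422208937843
right edge? [-0.08531427 -0.14060851] 0.16446664753629986 -121.24729976333073
scene edge [-0.07697907 -0.13168941] 0.15253811693490785 -120.308429769668
scene left edge [-0.11468763  0.12294715] 0.16813463398653403 133.009360581673
scene pull [-0.11609256 -0.14909128] 0.18895949949944735 -127.90673759835742
scene hub [-1.18198456e-03  6.23953196e-05] 0.0011836302995729027 176.97824033192606
nozzle [ 0.59380173 -0.34805148  0.03      ]
grip [ 0.56199907 -0.50665112  0.03      ]
rear [ 0.33499131 -0.49594191  0.03      ]
discs [ 0.36310438 -0.21997572  0.        ]
spat [0.41846299 0.35736818 0.        ]
spat2 [ 2.26306928e-01  2.27655391e-01 -2.22044605e-16]
plate [0.58397201 0.43665659 0.        ]
```

```bash
cat >> h.py <<'E'
from scipy.spatial.transform import Rotation as Ro
C=np.array([.6225,-.060])
def pose():
    o=monitor.get_obs(); return o["eef_pos"],Ro.from_quat(o["tool_rot"])
def polar(p,c=C):
    w=p[:2]-c; return np.hypot(*w),np.degrees(np.arctan2(w[1],w[0]))
def tgt(r,th,z,off=0,c=C):
    """pose with tool x along clockwise tangent (+off deg)"""
    a=np.radians(th); yaw=th-90+off
    return np.array([c[0]+r*np.cos(a),c[1]+r*np.sin(a),z]), Ro.from_euler("z",yaw,degrees=True)*Ro.from_euler("x",180,degrees=True)
def rows(wps,g=1,start=None):
    """wps list of (pos,rot,n) ; linear interp; prints rows"""
    p,R=start or pose(); out=[]
    for (q,Q,n) in wps:
        rv=(R.inv()*Q).as_rotvec()
        p0,R0=p,R
        for i in range(n):
            p1=p0+(q-p0)*(i+1)/n; R1=R0*Ro.from_rotvec(rv*(i+1)/n)
            s=R.inv().apply(p1-p)/.04; t=(R.inv()*R1).as_rotvec()/(np.pi/2)
            s=np.round(s,3);t=np.round(t,3)
            p=p+R.apply(s*.04); R=R*Ro.from_rotvec(t*np.pi/2)
            out.append([*s,*t,g])
    while len(out)%5: out.append([0,0,0,0,0,0,g])
    for k in range(0,len(out),5):
        print("[["+",".join("["+",".join(f"{v:g}" for v in r)+"]" for r in out[k:k+5])+"]]")
    return p,R
def st():
    o=monitor.get_obs(); p,R=pose(); x=R.apply([1,0,0])
    print("t",round(o["time_s"],2),"p",p.round(4),"polar",np.round(polar(p),3),"xyaw",round(np.degrees(np.arctan2(x[1],x[0])),1),"z",R.apply([0,0,1]).round(3),"F",o["ft_force"].round(1),"op",round(o["opening"],3),"j",o["joint_positions"].round(2))
E
python3 - <<'E'
from h import *
st()
q,Q=tgt(.192,-119,.11)
print(q); rows([(q,Q,20)])
E
```

```text
t 0.35 p [ 0.2705 -0.5633  0.2311] polar [   0.614 -124.966] xyaw 25.7 z [-0.  0. -1.] F [-0.6 -0.4 -0.2] op 0.085 j [ 1.02  0.43  0.03  1.57 -0.01  1.13 -0.08]
[ 0.52941655 -0.22792698  0.11      ]
[[[0.473,-0.238,0.151,-0,-0,-0.07,1],[0.497,-0.184,0.152,-0,-0,-0.069,1],[0.513,-0.13,0.151,-0,-0,-0.07,1],[0.525,-0.072,0.152,-0,-0,-0.07,1],[0.529,-0.015,0.151,-0,-0,-0.069,1]]]
[[[0.528,0.043,0.152,-0,-0,-0.07,1],[0.52,0.101,0.151,-0,-0,-0.069,1],[0.506,0.156,0.152,-0,-0,-0.07,1],[0.486,0.211,0.151,-0,-0,-0.07,1],[0.46,0.262,0.152,-0,-0,-0.069,1]]]
[[[0.428,0.311,0.151,-0,-0,-0.07,1],[0.392,0.357,0.152,-0,-0,-0.07,1],[0.351,0.397,0.151,-0,-0,-0.069,1],[0.305,0.432,0.152,0,-0,-0.07,1],[0.256,0.464,0.151,0,-0,-0.07,1]]]
[[[0.204,0.489,0.152,0,-0,-0.069,1],[0.15,0.508,0.151,0,-0,-0.07,1],[0.093,0.521,0.152,0,-0,-0.069,1],[0.036,0.528,0.151,0,-0,-0.07,1],[-0.022,0.529,0.152,0,-0,-0.07,1]]]
```

```bash
python3 -m inch '[[[0.47,-0.24,0.15,0,0,-0.07,1],[0.5,-0.18,0.15,0,0,-0.07,1],[0.51,-0.13,0.15,0,0,-0.07,1],[0.52,-0.07,0.15,0,0,-0.07,1],[0.53,-0.01,0.15,0,0,-0.07,1]]]' 40
python3 -m inch '[[[0.53,0.04,0.15,0,0,-0.07,1],[0.52,0.1,0.15,0,0,-0.07,1],[0.51,0.16,0.15,0,0,-0.07,1],[0.49,0.21,0.15,0,0,-0.07,1],[0.46,0.26,0.15,0,0,-0.07,1]]]'
python3 -c "from h import *;st()"
```

```text
time_s: 0.77
eef_pos: [0.3357, -0.4791, 0.2011]
tool_rot: [0.877, 0.481, -0.0, 0.0]
ft_force: [0.7, 0.0, -0.4]
opening: 0.0255
time_s: 1.18
eef_pos: [0.4003, -0.3946, 0.1712]
tool_rot: [0.714, 0.701, 0.0, 0.0]
ft_force: [1.5, -0.1, -0.6]
opening: -0.0001
t 1.18 p [ 0.4003 -0.3946  0.1712] polar [   0.402 -123.597] xyaw 89.0 z [ 0. -0. -1.] F [ 1.5 -0.1 -0.6] op -0.0 j [ 0.89  0.41 -0.28  1.79  0.14  0.96  0.54]
```

```bash
python3 -m inch '[[[0.43,0.31,0.15,0,0,-0.07,1],[0.39,0.36,0.15,0,0,-0.07,1],[0.35,0.4,0.15,0,0,-0.07,1],[0.3,0.43,0.15,0,0,-0.07,1],[0.26,0.46,0.15,0,0,-0.07,1]]]'
python3 -m inch '[[[0.2,0.49,0.15,0,0,-0.07,1],[0.15,0.51,0.15,0,0,-0.07,1],[0.09,0.52,0.15,0,0,-0.07,1],[0.04,0.53,0.15,0,0,-0.07,1],[-0.02,0.53,0.15,0,0,-0.07,1]]]'
python3 - <<'E'
from h import *
st()
d=viewer.get_image("top"); crop(d,"pics/c2.png",265,105,425,245,4)
d=viewer.get_image("scene"); crop(d,"pics/s2.png",205,85,355,210,5)
print("down to")
q,Q=tgt(.192,-118,.025); q2,Q2=tgt(.192,-122,.025)
rows([(q,Q,5),(q2,Q2,5)])
E
```

```text
time_s: 1.6
eef_pos: [0.4644, -0.3106, 0.1412]
tool_rot: [0.497, 0.868, -0.0, 0.0]
ft_force: [-0.4, -0.2, 0.7]
opening: -0.0001
time_s: 2.02
eef_pos: [0.5284, -0.2261, 0.1111]
tool_rot: [0.242, 0.97, -0.0, 0.0]
ft_force: [0.0, -0.2, 0.6]
opening: -0.0001
t 2.02 p [ 0.5284 -0.2261  0.1111] polar [   0.191 -119.527] xyaw 151.9 z [ 0. -0. -1.] F [ 0.  -0.2  0.6] op -0.0 j [ 0.7   0.55 -0.55  1.8   0.36  0.9   1.07]
down to
[[[-0.028,-0.025,0.429,0,-0,0,1],[-0.028,-0.025,0.428,0.001,-0,0.001,1],[-0.028,-0.024,0.429,0,-0,0,1],[-0.028,-0.024,0.428,0,-0,0,1],[-0.028,-0.024,0.429,0.001,-0,0.001,1]]]
[[[0.067,0.002,0,-0,-0,0.009,1],[0.067,0.002,0,-0,-0,0.009,1],[0.067,-0,0,-0,-0,0.009,1],[0.067,-0.001,0,-0,-0,0.008,1],[0.067,-0.001,0,-0,-0,0.009,1]]]
```

View pics/c2.png

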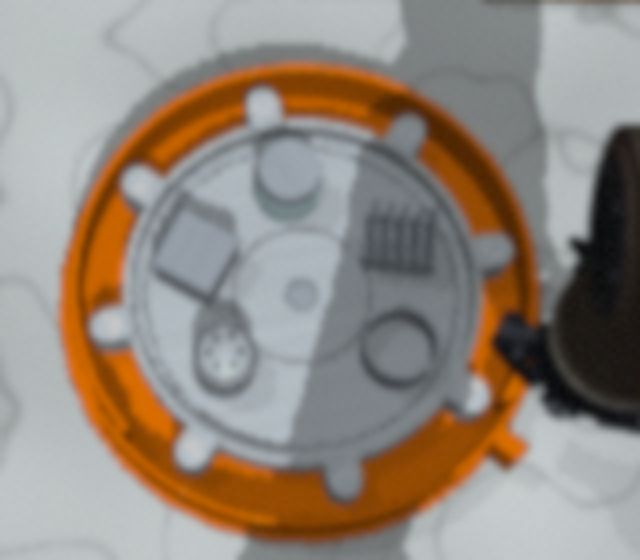

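View pics/s2.png

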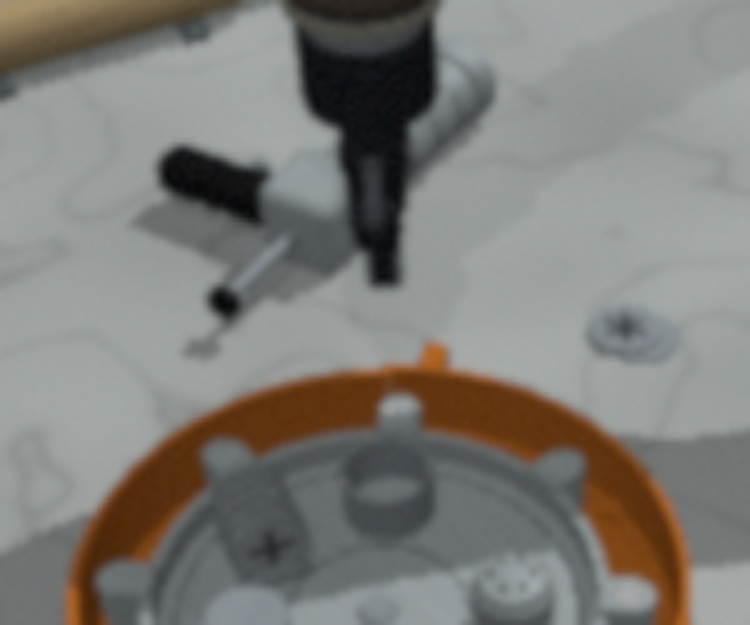

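```bash
python3 - <<'E'
from h import *
d=viewer.get_image("top");p,_=pose()
for q in (p,(p[0],p[1],.025)):
    u,v=w2pix(d,q);print((u-265)*4,(v-105)*4)
d=viewer.get_image("scene")
for q in (p,(p[0],p[1],.025)):
    u,v=w2pix(d,q);print((u-205)*5,(v-85)*5)
E
```

```text
552.7536906096329 402.23301599564775
528.9887226652486 426.89219196997294
383.59076407165844 276.53710092925706
392.206448118869 384.2501986825326
```

```bash
python3 -m inch '[[[-0.03,-0.03,0.43,0,0,0,1],[-0.03,-0.03,0.43,0,0,0,1],[-0.03,-0.02,0.43,0,0,0,1],[-0.03,-0.02,0.43,0,0,0,1],[-0.03,-0.02,0.43,0,0,0,1]]]'
python3 - <<'E'
from h import *
st()
s=pose()
for k in range(1,2):
    w=[]
    for th in np.arange(-119,-140,-2): w.append((*tgt(.192,th,.025),1))
    rows(w)
E
```

```text
time_s: 2.63
eef_pos: [0.5302, -0.2358, 0.0249]
tool_rot: [0.247, 0.969, -0.001, 0.0]
ft_force: [0.5, -0.7, 0.5]
opening: -0.0002
t 2.63 p [ 0.5302 -0.2358  0.0249] polar [   0.199 -117.701] xyaw 151.4 z [-0.    -0.001 -1.   ] F [ 0.5 -0.7  0.5] op -0.0 j [ 0.66  0.66 -0.49  1.85  0.44  0.74  1.  ]
[[[0.111,0.163,-0.003,-0.001,0,0.005,1],[0.168,0.003,-0,0,0,0.022,1],[0.167,0.003,-0,0,0,0.022,1],[0.168,0.003,-0.001,0,0,0.022,1],[0.167,0.003,0,0,0,0.023,1]]]
[[[0.168,0.002,0,0,0,0.022,1],[0.167,0.003,0,0,0,0.022,1],[0.168,0.003,0,0,0,0.022,1],[0.167,0.003,-0,0,0,0.022,1],[0.168,0.003,-0,0,0,0.023,1]]]
[[[0.167,0.003,-0,0,0,0.022,1],[0,0,0,0,0,0,1],[0,0,0,0,0,0,1],[0,0,0,0,0,0,1],[0,0,0,0,0,0,1]]]
```

```bash
python3 -m inch '[[[0.11,0.16,0,0,0,0.005,1],[0.168,0.003,0,0,0,0.022,1],[0.168,0.003,0,0,0,0.022,1],[0.168,0.003,0,0,0,0.022,1],[0.168,0.003,0,0,0,0.022,1]]]'
python3 -m inch '[[[0.168,0.003,0,0,0,0.022,1],[0.168,0.003,0,0,0,0.022,1],[0.168,0.003,0,0,0,0.022,1],[0.168,0.003,0,0,0,0.022,1],[0.168,0.003,0,0,0,0.022,1]]]'
python3 - <<'E'
from h import *
st()
d=viewer.get_image("top"); crop(d,"pics/c3.png",265,105,425,245,4)
E
```

```text
time_s: 3.05
eef_pos: [0.5076, -0.2121, 0.0265]
tool_rot: [0.317, 0.948, -0.0, 0.001]
ft_force: [0.9, -0.4, -1.3]
opening: 0.0
time_s: 3.47
eef_pos: [0.4827, -0.1898, 0.0266]
tool_rot: [0.398, 0.917, -0.0, 0.001]
ft_force: [1.9, -1.5, -0.3]
opening: -0.0004
t 3.47 p [ 0.4827 -0.1898  0.0266] polar [   0.191 -137.132] xyaw 133.1 z [ 0.002 -0.001 -1.   ] F [ 1.9 -1.5 -0.3] op -0.0 j [ 0.57  0.57 -0.41  2.01  0.37  0.63  0.67]
```

View pics/c3.png

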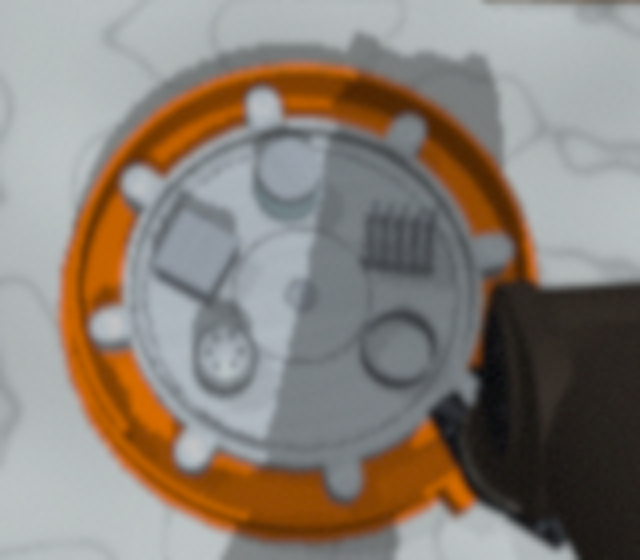

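```bash
for i in 1 2 3; do python3 -m inch '[[[0.21,0.004,0,0,0,0.028,1],[0.21,0.004,0,0,0,0.028,1],[0.21,0.004,0,0,0,0.028,1],[0.21,0.004,0,0,0,0.028,1],[0.21,0.004,0,0,0,0.028,1]]]' | grep -E "force|pos"; done
python3 -c "from h import *;st()"
```

```text
eef_pos: [0.4577, -0.1564, 0.0265]
ft_force: [1.8, -1.1, 0.7]
eef_pos: [0.4404, -0.1181, 0.0265]
ft_force: [1.3, -1.6, 0.2]
eef_pos: [0.4317, -0.077, 0.0264]
ft_force: [0.9, -2.1, -0.3]
t 4.77 p [ 0.4317 -0.077   0.0264] polar [   0.192 -174.91 ] xyaw 95.4 z [ 0.002 -0.001 -1.   ] F [ 0.9 -2.1 -0.3] op 0.0 j [ 0.23  0.46 -0.23  2.21  0.22  0.49 -0.07]
```

```bash
for i in 1 2 3; do python3 -m inch '[[[0.21,0.004,0,0,0,0.028,1],[0.21,0.004,0,0,0,0.028,1],[0.21,0.004,0,0,0,0.028,1],[0.21,0.004,0,0,0,0.028,1],[0.21,0.004,0,0,0,0.028,1]]]' | grep -E "force|pos"; done
python3 - <<'E'
from h import *
st()
d=viewer.get_image("top"); crop(d,"pics/c4.png",265,105,425,245,4)
E
```

```text
eef_pos: [0.432, -0.035, 0.0264]
ft_force: [0.6, -1.8, 0.2]
eef_pos: [0.4414, 0.0059, 0.0263]
ft_force: [0.4, -2.0, 0.8]
eef_pos: [0.4594, 0.0437, 0.0262]
ft_force: [-0.1, -1.2, 0.1]
t 6.02 p [0.4594 0.0437 0.0262] polar [  0.193 147.563] xyaw 57.6 z [ 0.001  0.    -1.   ] F [-0.1 -1.2  0.1] op -0.0 j [-0.19  0.47 -0.03  2.17  0.03  0.5  -0.8 ]
```

View pics/c4.png

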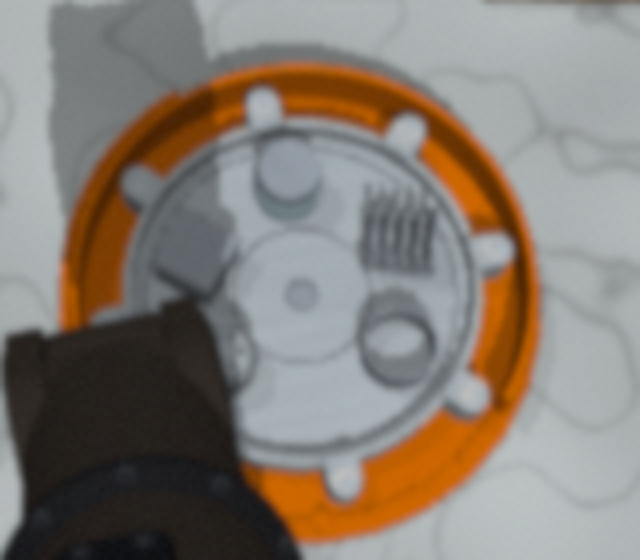

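```bash
python3 -m inch '[[[0.2,0.004,0,0,0,0.027,1],[0.2,0.004,0,0,0,0.027,1],[0.18,0.004,0,0,0,0.024,1],[0.15,0.003,0,0,0,0.02,1],[0.12,0.002,0,0,0,0.016,1]]]' | grep -E "force|pos"
python3 -m inch '[[[0.08,0.001,0,0,0,0.011,1],[0.08,0.001,0,0,0,0.011,1],[0.08,0.001,0,0,0,0.011,1],[0.08,0.001,0,0,0,0.011,1],[0.08,0.001,0,0,0,0.011,1]]]' | grep -E "force|pos"
python3 -c "from h import *;st()"
```

```text
eef_pos: [0.4797, 0.0707, 0.0259]
ft_force: [-1.3, -0.8, 0.8]
eef_pos: [0.491, 0.082, 0.0253]
ft_force: [-0.8, -1.1, 1.1]
t 6.9 p [0.491  0.082  0.0253] polar [  0.194 132.803] xyaw 42.5 z [-0. -0. -1.] F [-0.8 -1.1  1.1] op -0.0 j [-0.31  0.51  0.05  2.09 -0.05  0.54 -1.05]
```

```bash
python3 -m inch '[[[0.08,0.001,0,0,0,0.011,1],[0.08,0.001,0,0,0,0.011,1],[0.08,0.001,0,0,0,0.011,1],[0.08,0.001,0,0,0,0.011,1],[0,0,0,0,0,0,1]]]' | grep -E "force|pos"
python3 - <<'E'
from h import *
st()
d=viewer.get_image("scene"); crop(d,"pics/s5.png",205,145,355,270,5)
E
```

```text
eef_pos: [0.4937, 0.0852, 0.0241]
ft_force: [-19.9, -15.6, 19.2]
t 7.32 p [0.4937 0.0852 0.0241] polar [  0.194 131.586] xyaw 38.3 z [-0.014 -0.007 -1.   ] F [-19.9 -15.6  19.2] op 0.001 j [-0.34  0.53  0.08  2.07 -0.07  0.56 -1.11]
```

View pics/s5.png

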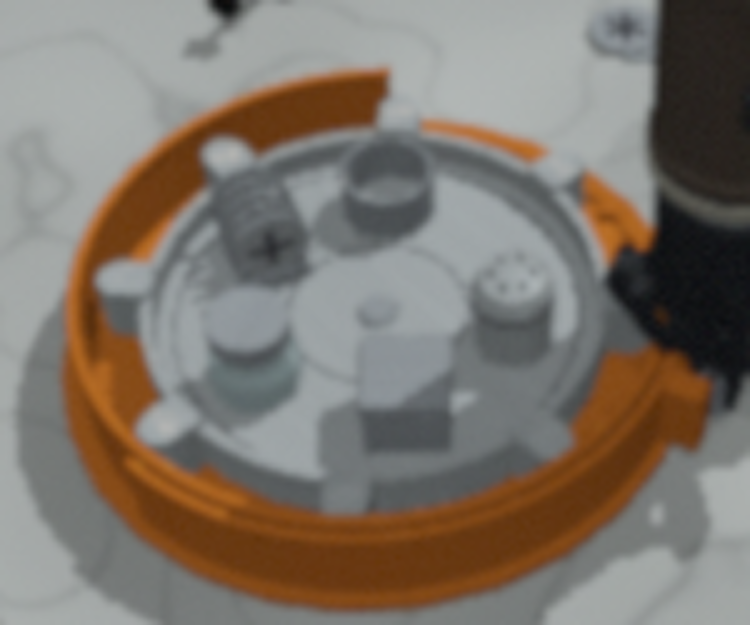

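Door is at its stop (25 N). I'll back off, lift, and look.

```bash
python3 -m inch '[[[-0.4,-0.05,0,0,0,-0.04,1],[-0.4,-0.1,0,0,0,-0.04,1],[-0.2,-0.1,-0.5,0,0,-0.07,1],[0,-0.2,-0.9,0,0,-0.07,1],[0,-0.3,-0.9,0,0,-0.07,1]]]' | grep -E "force|pos"
python3 -m inch '[[[0,-0.7,-0.9,0,0,-0.07,1],[0,-0.7,-0.5,0,0,-0.07,1],[-0.5,-0.5,0,0,0,0,1],[-0.5,-0.3,0,0,0,0,1],[0,0,0,0,0,0,1]]]' | grep -E "force|pos"
python3 - <<'E'
from h import *
st()
d=viewer.get_image("scene"); crop(d,"pics/s6.png",205,145,355,270,5)
d=viewer.get_image("top"); crop(d,"pics/c6.png",265,105,425,245,4.25)
E
```

```text
eef_pos: [0.4469, 0.0817, 0.1177]
ft_force: [1.0, 0.3, 1.1]
eef_pos: [0.3545, 0.0682, 0.1703]
ft_force: [-0.5, -0.6, -0.5]
t 8.2 p [0.3545 0.0682 0.1703] polar [  0.297 154.433] xyaw 77.2 z [-0.001 -0.001 -1.   ] F [-0.5 -0.6 -0.5] op -0.0 j [-0.23  0.09 -0.12  2.23  0.02  0.82 -0.58]
```

View pics/s6.png

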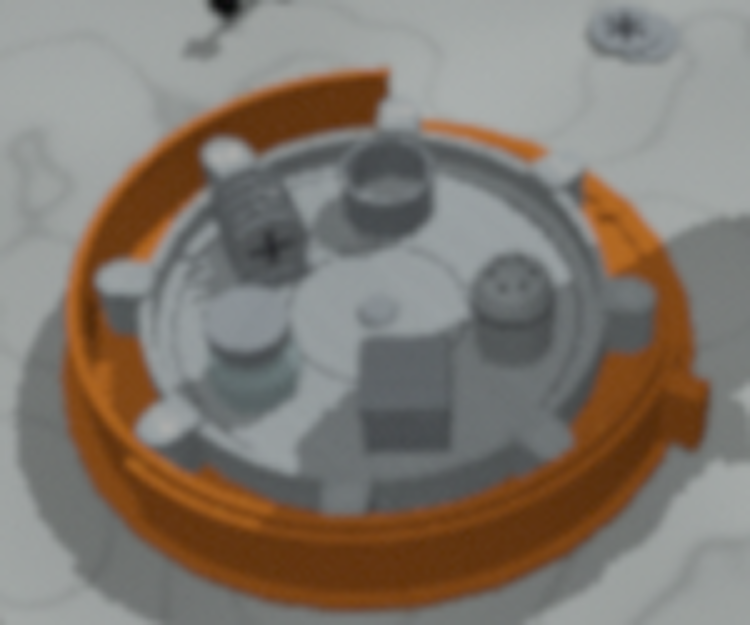

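View pics/c6.png

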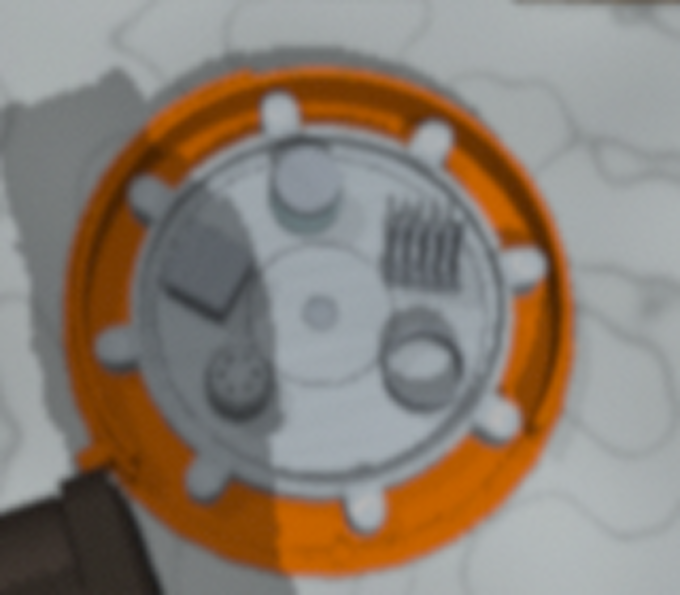

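```bash
python3 - <<'E'
from h import *
d=viewer.get_image("top"); ds=viewer.get_image("scene")
crop(d,"pics/c7.png",300,215,390,250,8);crop(ds,"pics/s7.png",280,160,350,215,10)
P=lambda x,y,z:pix2w(d,265+(x+.5)/4.25-.5,105+(y+.5)/4.25-.5,z)[:2]
S=lambda x,y,z:pix2w(ds,205+(x+.5)/5-.5,145+(y+.5)/5-.5,z)[:2]
def sh(n,w):
    w=w-C; print(n,w.round(4),np.hypot(*w).round(4),np.degrees(np.arctan2(w[1],w[0])).round(2))
sh("nib? top",P(343,545,.015)); sh("nib? scene",S(605,215,.015)); sh("edge R top",P(532,433,.064)); sh("edge R scene",S(389,70,.064))
sh("pull top",P(85,460,.059)); sh("pull scene",S(695,380,.059))
for n,a in(("nib7",7),("nib5",5)):
    a=np.radians(180+a);q=[C[0]+.165*np.cos(a),C[1]+.165*np.sin(a),.015]
    u,v=w2pix(d,q);us,vs=w2pix(ds,q);print(n,(u-265)*4.25,(v-105)*4.25,(us-205)*5,(vs-145)*5)
E
```

```text
nib? top [-0.1563 -0.0181] 0.1573 -173.39
nib? scene [-0.156  -0.0119] 0.1565 -175.64
edge R top [-0.0874 -0.1373] 0.1628 -122.47
edge R scene [-0.0805 -0.14  ] 0.1614 -119.89
pull top [-0.1106  0.1525] 0.1884 125.94
pull scene [-0.1129  0.1481] 0.1862 127.31
nib7 344.2862948480421 554.635092262692 607.0074174988116 199.7223572859302
nib5 335.693214421727 555.3500027897015 612.8482384783956 205.35615176200523
```

View pics/c7.png

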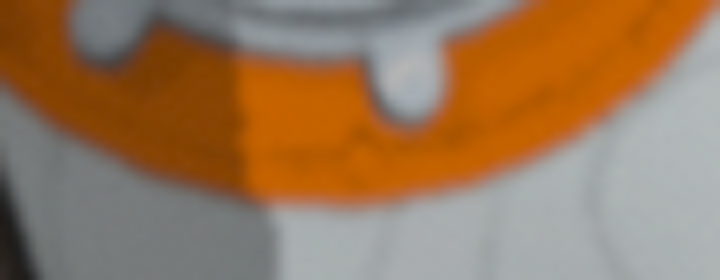

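View pics/s7.png

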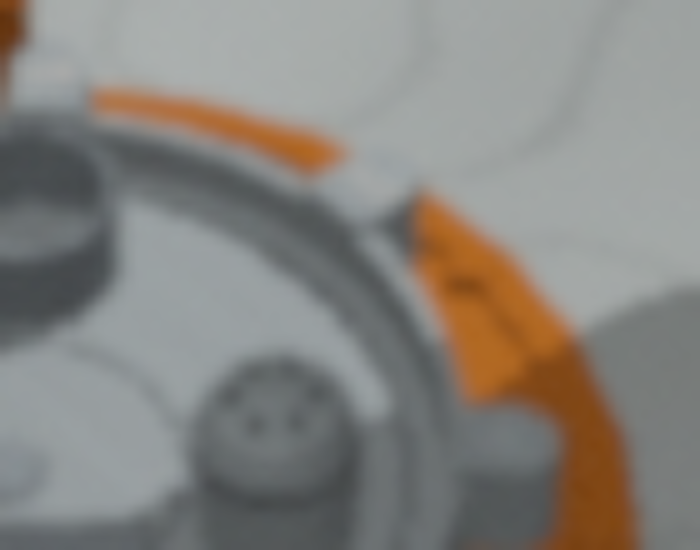

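```bash
python3 - <<'E'
from h import *
d=viewer.get_image("top"); ds=viewer.get_image("scene")
P=lambda x,y,z:pix2w(d,265+(x+.5)/4.25-.5,105+(y+.5)/4.25-.5,z)[:2]
S=lambda x,y,z:pix2w(ds,205+(x+.5)/5-.5,145+(y+.5)/5-.5,z)[:2]
def sh(n,w):
    w=w-C; print(n,w.round(4),np.hypot(*w).round(4),np.degrees(np.arctan2(w[1],w[0])).round(2))
sh("rack top",P(425,244,.054)); sh("rack sc",S(262,222,.054))
sh("nib top",pix2w(d,344.7,233.1,.015)[:2]);sh("nib sc",pix2w(ds,326,188.2,.015)[:2])
sh("nib top",pix2w(d,344.7,233.1,.02)[:2]);sh("nib sc",pix2w(ds,326,188.2,.02)[:2])
E
```

```text
rack top [ 0.0427 -0.0691] 0.0813 -58.29
rack sc [ 0.0342 -0.0716] 0.0794 -64.49
nib top [-0.157  -0.0163] 0.1578 -174.06
nib sc [-0.1558 -0.0092] 0.1561 -176.62
nib top [-0.1577 -0.016 ] 0.1585 -174.19
nib sc [-0.1532 -0.0052] 0.1533 -178.06
```

```bash
python3 - <<'E'
from h import *
st()
off=-90  # tool x inward: yaw=th+180 => off=270
q,Q=tgt(.17,-148,.13,270); q2,Q2=tgt(.17,-148,.03,270); q3,Q3=tgt(.145,-148,.03,270)
print(q,(Q.apply([1,0,0])))
rows([(q,Q,10),(q2,Q2,4),(q3,Q3,1)])
E
```

```text
t 8.5 p [0.3586 0.071  0.1702] polar [  0.295 153.601] xyaw 77.3 z [ 0.  0. -1.] F [ 0.5 -1.5  0.7] op 0.0 j [-0.23  0.09 -0.12  2.23  0.02  0.82 -0.58]
[ 0.47833182 -0.15008627  0.13      ] [ 8.48048096e-01  5.29919264e-01 -6.16297582e-33]
[[[-0.474,0.413,0.1,0,-0,0.05,1],[-0.439,0.449,0.101,0,-0,0.051,1],[-0.403,0.483,0.1,-0,-0,0.05,1],[-0.363,0.513,0.1,-0,-0,0.05,1],[-0.321,0.54,0.1,-0,-0,0.051,1]]]
[[[-0.278,0.564,0.101,-0,-0,0.05,1],[-0.233,0.584,0.1,-0,-0,0.051,1],[-0.185,0.601,0.1,-0,-0,0.05,1],[-0.137,0.613,0.101,-0,-0,0.05,1],[-0.089,0.622,0.1,-0,-0,0.051,1]]]
[[[-0,0,0.625,-0,-0,-0,1],[-0,0,0.625,-0,-0,-0,1],[-0,0.001,0.625,-0,-0,-0,1],[-0,-0,0.625,-0,-0,-0,1],[0.625,-0.001,0,-0,-0,-0,1]]]
```

```bash
python3 -m inch '[[[-0.47,0.41,0.1,0,0,0.05,1],[-0.44,0.45,0.1,0,0,0.05,1],[-0.4,0.48,0.1,0,0,0.05,1],[-0.36,0.51,0.1,0,0,0.05,1],[-0.32,0.54,0.1,0,0,0.05,1]]]' | grep -E "force|pos"
python3 -m inch '[[[-0.28,0.56,0.1,0,0,0.05,1],[-0.23,0.58,0.1,0,0,0.05,1],[-0.19,0.6,0.1,0,0,0.05,1],[-0.14,0.61,0.1,0,0,0.05,1],[-0.09,0.62,0.1,0,0,0.05,1]]]' | grep -E "force|pos"
python3 - <<'E'
from h import *
st()
q2,Q2=tgt(.17,-148,.03,270); q3,Q3=tgt(.145,-148,.03,270)
rows([(q2,Q2,5),(q3,Q3,3)])
E
```

```text
eef_pos: [0.4187, -0.0404, 0.1497]
ft_force: [1.0, 0.0, 0.4]
eef_pos: [0.4783, -0.1508, 0.1295]
ft_force: [0.2, -0.1, 0.3]
t 9.33 p [ 0.4783 -0.1508  0.1295] polar [   0.17  -147.806] xyaw 32.1 z [-0. -0. -1.] F [ 0.2 -0.1  0.3] op 0.0 j [ 0.07  0.35  0.17  2.   -0.08  0.79 -0.73]
[[[0.002,-0.003,0.497,-0,0,0,1],[0.003,-0.003,0.498,-0,0,0.001,1],[0.002,-0.003,0.497,-0,0,-0,1],[0.003,-0.002,0.497,-0,0,0,1],[0.002,-0.003,0.498,-0,0,0,1]]]
[[[0.208,0,-0,-0,0,0,1],[0.209,0,-0,-0,0,0,1],[0.208,0,-0,-0,0,0,1],[0,0,0,0,0,0,1],[0,0,0,0,0,0,1]]]
```

```bash
python3 -m inch '[[[0,0,0.5,0,0,0,1],[0,0,0.5,0,0,0,1],[0,0,0.5,0,0,0,1],[0,0,0.5,0,0,0,1],[0,0,0.5,0,0,0,1]]]' | grep -E "force|pos"
python3 -m inch '[[[0.2,0,0,0,0,0,1],[0.2,0,0,0,0,0,1],[0.22,0,0,0,0,0,1],[0,0,0,0,0,0,1],[0,0,0,0,0,0,1]]]' | grep -E "force|pos"
python3 - <<'E'
from h import *
st()
d=viewer.get_image("scene"); crop(d,"pics/s8.png",205,125,355,250,5)
w=[(*tgt(.145,th,.03,270),1) for th in np.arange(-149.5,-200,-1.5)]
rows(w[:10])
E
```

```text
eef_pos: [0.4778, -0.1496, 0.0287]
ft_force: [0.8, 0.4, 0.2]
eef_pos: [0.4999, -0.1359, 0.0312]
ft_force: [0.3, -0.2, -0.1]
t 10.17 p [ 0.4999 -0.1359  0.0312] polar [ 1.44000e-01 -1.48242e+02] xyaw 32.4 z [ 0.002 -0.    -1.   ] F [ 0.3 -0.2 -0.1] op -0.0 j [ 0.06  0.53  0.14  2.04 -0.13  0.58 -0.72]
[[[0.005,-0.077,0.027,0.001,-0.001,0.021,1],[0.001,-0.095,0,-0,0,0.016,1],[0.002,-0.095,0,-0,0,0.017,1],[0.001,-0.095,0,-0,0,0.017,1],[0.001,-0.095,0,-0,0,0.016,1]]]
[[[0.001,-0.095,0.001,-0,0,0.017,1],[0.001,-0.095,-0,-0,0,0.017,1],[0.002,-0.095,-0,-0,0,0.016,1],[0.001,-0.095,-0,-0,0,0.017,1],[0.001,-0.094,-0,-0,0,0.017,1]]]
```

View pics/s8.png

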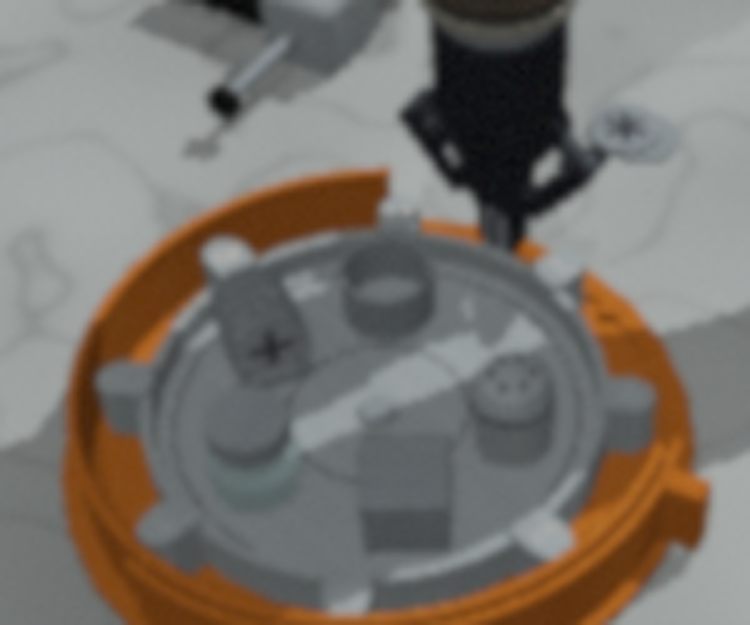

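```bash
python3 -m inch '[[[0.002,-0.08,0.02,0,0,0.02,1],[0.001,-0.095,0,0,0,0.0167,1],[0.001,-0.095,0,0,0,0.0167,1],[0.001,-0.095,0,0,0,0.0167,1],[0.001,-0.095,0,0,0,0.0167,1]]]' | grep -E "force|pos"
python3 -m inch '[[[0.002,-0.12,0,0,0,0.022,1],[0.002,-0.126,0,0,0,0.0222,1],[0.002,-0.126,0,0,0,0.0222,1],[0.002,-0.126,0,0,0,0.0222,1],[0.002,-0.126,0,0,0,0.0222,1]]]' | grep -E "force|pos"
python3 -m inch '[[[0.002,-0.126,0,0,0,0.0222,1],[0.002,-0.126,0,0,0,0.0222,1],[0.002,-0.126,0,0,0,0.0222,1],[0.002,-0.126,0,0,0,0.0222,1],[0.002,-0.126,0,0,0,0.0222,1]]]' | grep -E "force|pos"
python3 - <<'E'
from h import *
st()
d=viewer.get_image("scene"); crop(d,"pics/s9.png",205,125,355,250,5)
E
```

```text
eef_pos: [0.4891, -0.1201, 0.0297]
ft_force: [0.4, -0.7, -0.1]
eef_pos: [0.4808, -0.0966, 0.0297]
ft_force: [-0.5, -1.1, -0.2]
eef_pos: [0.4766, -0.0717, 0.0297]
ft_force: [-0.5, -0.7, 0.4]
t 11.47 p [ 0.4766 -0.0717  0.0297] polar [ 1.46000e-01 -1.75399e+02] xyaw 4.4 z [ 0. -0. -1.] F [-0.5 -0.7  0.4] op -0.0 j [-0.17  0.5   0.28  2.14 -0.26  0.53 -1.19]
```

View pics/s9.png

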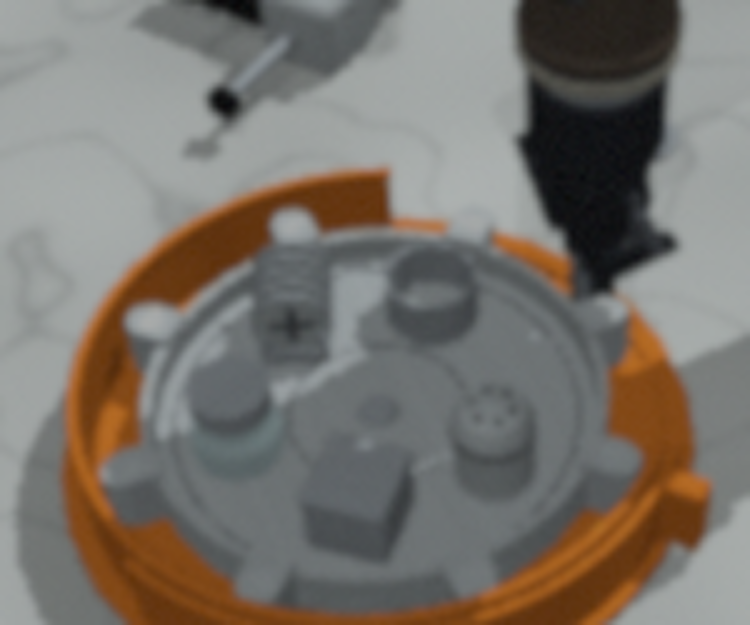

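```bash
for i in 1 2 3; do python3 -m inch '[[[0.002,-0.126,0,0,0,0.0222,1],[0.002,-0.126,0,0,0,0.0222,1],[0.002,-0.126,0,0,0,0.0222,1],[0.002,-0.126,0,0,0,0.0222,1],[0.002,-0.126,0,0,0,0.0222,1]]]' | grep -E "force|pos"; done
python3 -m inch '[[[0.002,-0.115,0,0,0,0.02,1],[0.002,-0.1,0,0,0,0.018,1],[0.002,-0.088,0,0,0,0.0155,1],[0.001,-0.063,0,0,0,0.011,1],[0.001,-0.038,0,0,0,0.007,1]]]' | grep -E "force|pos"
python3 - <<'E'
from h import *
st()
d=viewer.get_image("scene"); crop(d,"pics/s10.png",205,125,355,250,5)
E
```

```text
eef_pos: [0.4769, -0.0468, 0.0296]
ft_force: [0.4, -0.1, 0.1]
eef_pos: [0.4813, -0.0219, 0.0296]
ft_force: [-0.2, 0.7, 0.4]
eef_pos: [0.49, 0.0017, 0.0296]
ft_force: [-0.1, 0.1, 1.1]
eef_pos: [0.4982, 0.0159, 0.0295]
ft_force: [-1.0, 0.8, 0.2]
t 13.18 p [0.4982 0.0159 0.0295] polar [1.46000e-01 1.48581e+02] xyaw -31.9 z [ 0.  0. -1.] F [-1.   0.8  0.2] op -0.0 j [-0.49  0.55  0.47  2.11 -0.44  0.58 -1.82]
```

View pics/s10.png

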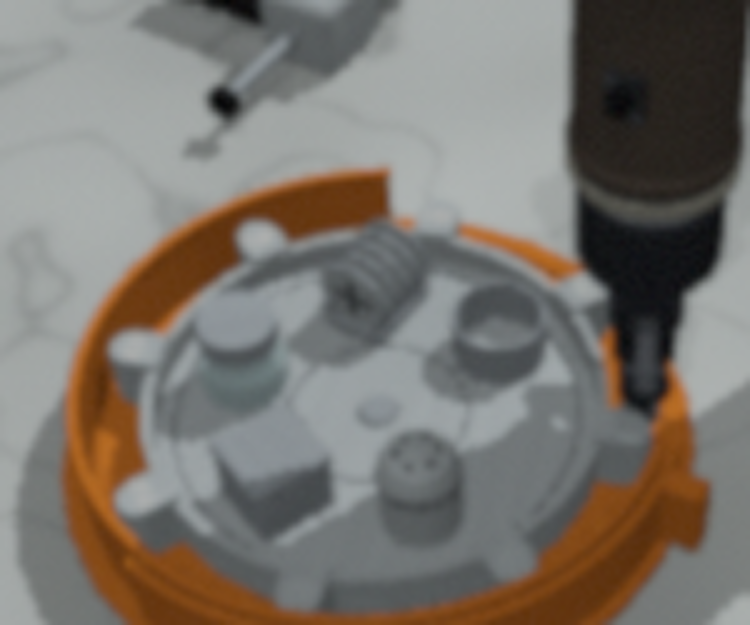

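```bash
python3 - <<'E'
from h import *
st()
w=[(*tgt(.165,150,.03,270),2),(*tgt(.19,151,.03,270),2)]+[(*tgt(.19,th,.03,270),1) for th in np.linspace(151,201,10)[1:]]+[(*tgt(.17,201.5,.03,270),1)]
rows(w)
E
```

```text
t 13.23 p [0.4984 0.0161 0.0294] polar [1.46000e-01 1.48488e+02] xyaw -31.9 z [ 0.  0. -1.] F [ 0.2 -0.1  0.5] op 0.0 j [-0.49  0.55  0.47  2.11 -0.45  0.58 -1.82]
[[[-0.242,0.056,-0.007,-0,-0,-0.011,1],[-0.243,0.052,-0.007,-0,-0,-0.01,1],[-0.312,0.042,0,-0,-0,-0.006,1],[-0.312,0.038,0,-0,-0,-0.005,1],[0.022,0.46,-0,-0,-0,-0.062,1]]]
[[[0.023,0.46,-0,-0,-0,-0.062,1],[0.022,0.46,-0,-0,-0,-0.062,1],[0.022,0.46,-0,-0,-0,-0.061,1],[0.023,0.46,-0,-0,-0,-0.062,1],[0.022,0.459,-0,-0,-0,-0.062,1]]]
[[[0.022,0.46,-0,-0,-0,-0.062,1],[0.022,0.46,-0.001,-0,-0,-0.061,1],[0.023,0.46,0,-0,-0,-0.062,1],[0.5,0.037,0.001,-0,-0,-0.006,1],[0,0,0,0,0,0,1]]]
```

```bash
python3 -m inch '[[[-0.24,0.06,0,0,0,-0.011,1],[-0.24,0.05,0,0,0,-0.01,1],[-0.31,0.04,0,0,0,-0.006,1],[-0.31,0.04,0,0,0,-0.005,1],[0.022,0.46,0,0,0,-0.062,1]]]' | grep -E "force|pos"
python3 -m inch '[[[0.022,0.46,0,0,0,-0.062,1],[0.022,0.46,0,0,0,-0.062,1],[0.022,0.46,0,0,0,-0.062,1],[0.022,0.46,0,0,0,-0.062,1],[0.022,0.46,0,0,0,-0.062,1]]]' | grep -E "force|pos"
python3 -m inch '[[[0.022,0.46,0,0,0,-0.062,1],[0.022,0.46,0,0,0,-0.062,1],[0.022,0.46,0,0,0,-0.062,1],[0,0,0,0,0,0,1],[0,0,0,0,0,0,1]]]' | grep -E "force|pos"
python3 - <<'E'
from h import *
st()
d=viewer.get_image("scene"); crop(d,"pics/s11.png",205,125,355,250,5)
w=[(*tgt(.145,202.5,.03,270),5)]
rows(w)
E
```

```text
eef_pos: [0.4458, 0.0188, 0.029]
ft_force: [1.3, -0.3, -1.1]
eef_pos: [0.4313, -0.0755, 0.0295]
ft_force: [1.0, -0.2, -0.2]
eef_pos: [0.4445, -0.1294, 0.0295]
ft_force: [0.1, 1.0, -0.1]
t 14.48 p [ 0.4445 -0.1294  0.0295] polar [   0.191 -158.712] xyaw 21.1 z [-0.  0. -1.] F [ 0.1  1.  -0.1] op -0.0 j [ 0.03  0.47  0.18  2.18 -0.17  0.5  -0.86]
[[[0.23,0.019,-0.003,-0,0,-0.003,1],[0.229,0.021,-0.004,-0,0,-0.003,1],[0.229,0.022,-0.003,-0,0,-0.003,1],[0.23,0.022,-0.003,-0,0,-0.003,1],[0.229,0.024,-0.003,-0,0,-0.003,1]]]
```

View pics/s11.png

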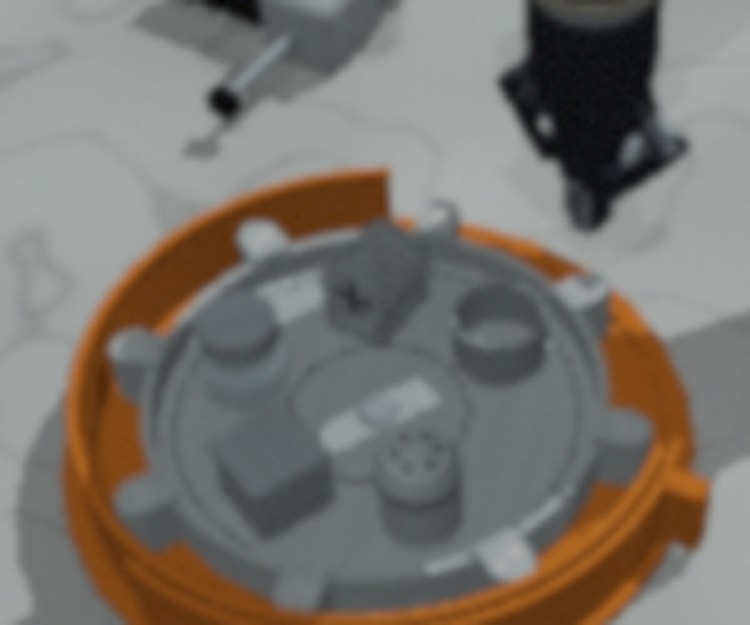

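```bash
python3 -m inch '[[[0.23,0.02,0,0,0,-0.003,1],[0.23,0.02,0,0,0,-0.003,1],[0.23,0.02,0,0,0,-0.003,1],[0.23,0.02,0,0,0,-0.003,1],[0.23,0.02,0,0,0,-0.003,1]]]' | grep -E "force|pos"
python3 - <<'E'
from h import *
st()
ds=viewer.get_image("scene")
S=lambda x,y,z:pix2w(ds,205+(x+.5)/5-.5,125+(y+.5)/5-.5,z)[:2]
for n,p,z in(("rack",(378,280),.054),("lobe",(588,287),.05),("lobe2",(630,427),.05)):
    print(n,polar(S(*p,z)))
E
```

```text
eef_pos: [0.491, -0.1144, 0.0294]
ft_force: [-0.2, -0.1, -0.9]
t 14.95 p [ 0.491  -0.1144  0.0294] polar [ 1.42000e-01 -1.57531e+02] xyaw 22.7 z [ 0.  0. -1.] F [-0.2 -0.1 -0.9] op 0.0 j [-0.01  0.52  0.18  2.08 -0.17  0.56 -0.88]
rack (np.float64(0.0784336469265738), np.float64(-118.31751378856868))
lobe (np.float64(0.141258773710615), np.float64(-176.91465236697923))
lobe2 (np.float64(0.14246554223282748), np.float64(138.53047875378888))
```

```bash
python3 -m inch '[[[-0.03,-0.095,0,0,0,0.0167,1],[-0.02,-0.095,0,0,0,0.0167,1],[-0.01,-0.095,0,0,0,0.0167,1],[0.001,-0.095,0,0,0,0.0167,1],[0.001,-0.095,0,0,0,0.0167,1]]]' | grep -E "force|pos"
for i in 1 2 3 4; do python3 -m inch '[[[0.002,-0.126,0,0,0,0.0222,1],[0.002,-0.126,0,0,0,0.0222,1],[0.002,-0.126,0,0,0,0.0222,1],[0.002,-0.126,0,0,0,0.0222,1],[0.002,-0.126,0,0,0,0.0222,1]]]' | grep -E "force|pos"; done
python3 -m inch '[[[0.002,-0.1,0,0,0,0.018,1],[0.002,-0.088,0,0,0,0.0155,1],[0.002,-0.063,0,0,0,0.011,1],[0.001,-0.038,0,0,0,0.007,1],[0,0,0,0,0,0,1]]]' | grep -E "force|pos"
python3 - <<'E'
from h import *
st()
d=viewer.get_image("scene"); crop(d,"pics/s12.png",205,125,355,250,5)
E
```

```text
eef_pos: [0.4798, -0.0982, 0.0293]
ft_force: [0.6, -0.5, -0.2]
eef_pos: [0.4754, -0.0735, 0.0293]
ft_force: [0.4, -0.1, -0.0]
eef_pos: [0.4752, -0.0483, 0.0293]
ft_force: [-0.4, 0.3, 0.2]
eef_pos: [0.4795, -0.0235, 0.0293]
ft_force: [0.2, 0.8, -0.1]
eef_pos: [0.488, 0.0002, 0.0293]
ft_force: [-1.2, -0.4, -0.2]
eef_pos: [0.4947, 0.0105, 0.0294]
ft_force: [-0.3, -1.2, -0.5]
t 17.5 p [0.4947 0.0105 0.0294] polar [1.46000e-01 1.51127e+02] xyaw -29.6 z [-0. -0. -1.] F [-0.3 -1.2 -0.5] op -0.0 j [-0.47  0.54  0.46  2.12 -0.43  0.57 -1.79]
```

View pics/s12.png

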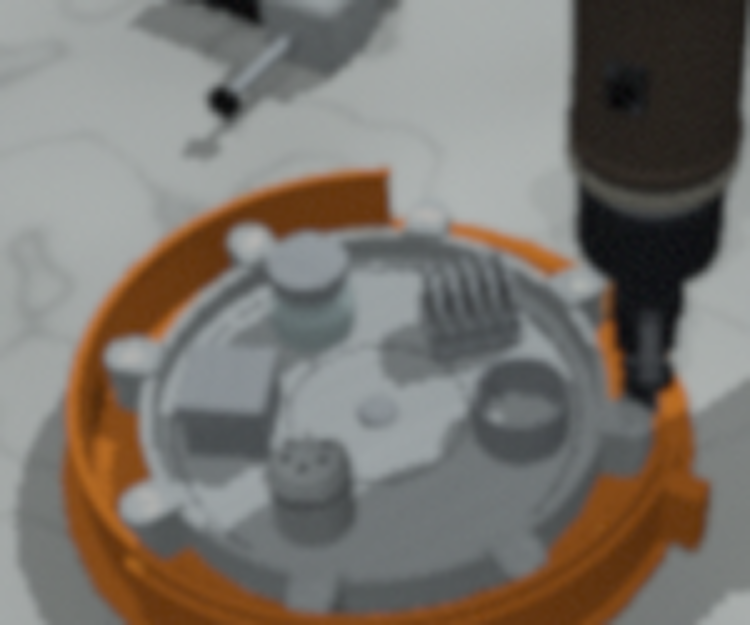

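```bash
python3 -m inch '[[[-0.24,0.06,0,0,0,-0.011,1],[-0.24,0.05,0,0,0,-0.01,1],[-0.31,0.04,0,0,0,-0.006,1],[-0.31,0.04,0,0,0,-0.005,1],[0.022,0.46,0,0,0,-0.062,1]]]' | grep -E "force|pos"
python3 -m inch '[[[0.022,0.46,0,0,0,-0.062,1],[0.022,0.46,0,0,0,-0.062,1],[0.022,0.46,0,0,0,-0.062,1],[0.022,0.46,0,0,0,-0.062,1],[0.022,0.46,0,0,0,-0.062,1]]]' | grep -E "force|pos"
python3 -m inch '[[[0.022,0.46,0,0,0,-0.062,1],[0.022,0.46,0,0,0,-0.062,1],[0.022,0.46,0,0,0,-0.062,1],[0,0,0,0,0,0,1],[0,0,0,0,0,0,1]]]' | grep -E "force|pos"
python3 - <<'E'
from h import *
st()
ds=viewer.get_image("scene"); crop(ds,"pics/s13.png",205,125,355,250,5)
d=viewer.get_image("top"); crop(d,"pics/c13.png",265,105,425,245,4.25)
S=lambda x,y,z:pix2w(ds,205+(x+.5)/5-.5,125+(y+.5)/5-.5,z)[:2]
for n,p,z in(("rack",(470,305),.054),("lobe",(585,280),.05)):
    print(n,polar(S(*p,z)))
E
```

```text
eef_pos: [0.4423, 0.0112, 0.029]
ft_force: [-0.3, -0.4, -0.7]
eef_pos: [0.4316, -0.0835, 0.0294]
ft_force: [0.4, -0.2, -0.4]
eef_pos: [0.447, -0.1368, 0.0295]
ft_force: [0.6, -0.0, 0.4]
t 18.8 p [ 0.447  -0.1368  0.0295] polar [   0.192 -156.351] xyaw 23.4 z [-0.  0. -1.] F [ 0.6 -0.   0.4] op 0.0 j [ 0.06  0.48  0.17  2.17 -0.16  0.51 -0.82]
rack (np.float64(0.07779161296291018), np.float64(-161.09693782246202))
lobe (np.float64(0.14306936551934774), np.float64(-174.6503293302027))
```

View pics/s13.png

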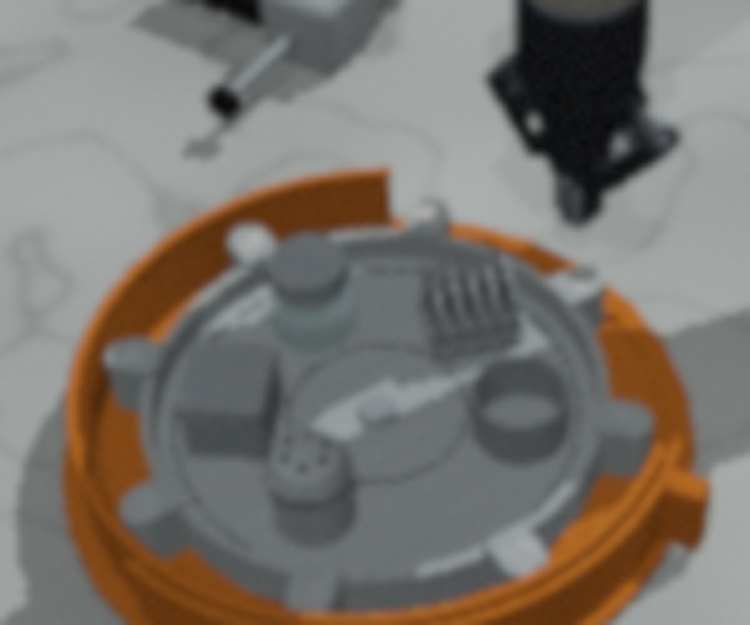

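View pics/c13.png

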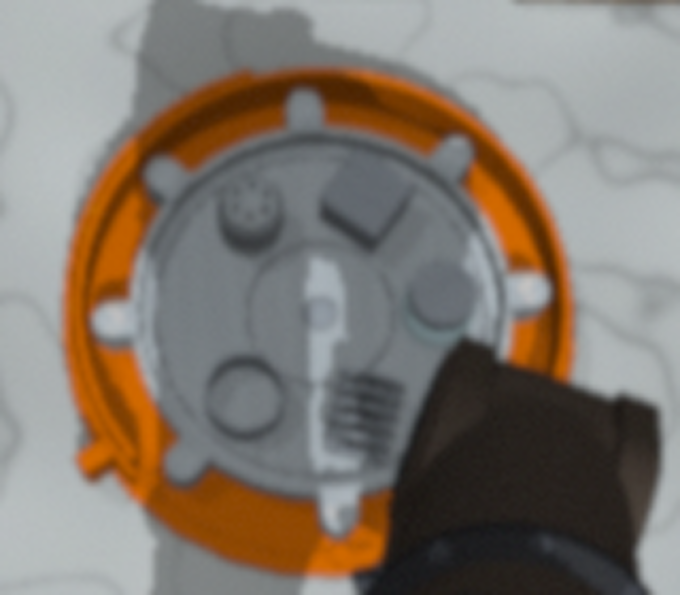

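```bash
python3 -m inch '[[[0.23,0.02,0,0,0,0,1],[0.23,0.02,0,0,0,-0.001,1],[0.23,0.02,0,0,0,0,1],[0.23,0.02,0,0,0,0,1],[0.23,0.02,0,0,0,0,1]]]' | grep -E "force|pos"
python3 - <<'E'
from h import *
d=viewer.get_image("top")
P=lambda x,y,z:pix2w(d,265+(x+.5)/4.25-.5,105+(y+.5)/4.25-.5,z)[:2]
print("rack",polar(P(363,415,.054)),polar(P(363,418,.054)))
st()
w=[(*tgt(.145,th,.03,270),1) for th in np.linspace(-155.5,-177.5,20)]
rows(w)
E
```

```text
eef_pos: [0.4931, -0.1206, 0.0294]
ft_force: [0.2, 0.3, 0.4]
rack (np.float64(0.08070923879978337), np.float64(-159.55457488320653)) (np.float64(0.08260367181152378), np.float64(-160.035259209499))
t 19.37 p [ 0.4951 -0.1199  0.0295] polar [ 1.4100e-01 -1.5483e+02] xyaw 23.8 z [ 0.002  0.    -1.   ] F [ 3.   0.5 -0. ] op 0.0 j [ 0.01  0.52  0.17  2.07 -0.16  0.56 -0.86]
[[[-0.106,-0.04,-0.012,0,-0.001,-0.008,1],[0.001,-0.073,-0.001,0,-0,0.013,1],[0.001,-0.073,0,0,-0,0.013,1],[0,-0.074,0,0,-0,0.013,1],[0.001,-0.073,0,0,-0,0.013,1]]]
[[[0.001,-0.073,0,0,-0,0.012,1],[0.001,-0.073,0,0,-0,0.013,1],[0,-0.074,0,0,-0,0.013,1],[0.001,-0.073,0,0,-0,0.013,1],[0.001,-0.073,0,0,-0,0.013,1]]]
[[[0.001,-0.073,-0,0,-0,0.013,1],[0,-0.074,-0,0,-0,0.013,1],[0.001,-0.073,-0,0,-0,0.012,1],[0.001,-0.073,-0,0,-0,0.013,1],[0.001,-0.073,-0,0,-0,0.013,1]]]
[[[0,-0.074,-0,0,-0,0.013,1],[0.001,-0.073,-0,0,-0,0.013,1],[0.001,-0.073,-0,0,-0,0.013,1],[0.001,-0.073,-0,0,-0,0.013,1],[0,-0.074,-0,0,-0,0.013,1]]]
```

```bash
python3 -m inch '[[[-0.11,-0.04,0,0,0,-0.008,1],[0.001,-0.073,0,0,0,0.013,1],[0.001,-0.073,0,0,0,0.013,1],[0.001,-0.073,0,0,0,0.013,1],[0.001,-0.073,0,0,0,0.013,1]]]' | grep -E "force|pos"
for i in 1 2; do python3 -m inch '[[[0.001,-0.073,0,0,0,0.013,1],[0.001,-0.073,0,0,0,0.013,1],[0.001,-0.073,0,0,0,0.013,1],[0.001,-0.073,0,0,0,0.013,1],[0.001,-0.073,0,0,0,0.013,1]]]' | grep -E "force|pos"; done
python3 -m inch '[[[0.001,-0.073,0,0,0,0.013,1],[0.001,-0.073,0,0,0,0.013,1],[0.001,-0.073,0,0,0,0.013,1],[0.001,-0.05,0,0,0,0.009,1],[0,-0.03,0,0,0,0.005,1]]]' | grep -E "force|pos"
python3 - <<'E'
from h import *
st()
d=viewer.get_image("scene"); crop(d,"pics/s14.png",205,125,355,250,5)
E
```

```text
eef_pos: [0.4821, -0.1108, 0.0294]
ft_force: [0.8, -0.8, 0.4]
eef_pos: [0.4784, -0.0968, 0.0294]
ft_force: [-0.7, 0.7, 0.1]
eef_pos: [0.4756, -0.0824, 0.0294]
ft_force: [0.7, -0.8, 0.8]
eef_pos: [0.4747, -0.0703, 0.0294]
ft_force: [-0.6, -1.3, 0.4]
t 21.03 p [ 0.4747 -0.0703  0.0294] polar [ 1.48000e-01 -1.76007e+02] xyaw 3.2 z [ 0.  0. -1.] F [-0.6 -1.3  0.4] op -0.0 j [-0.17  0.5   0.28  2.14 -0.26  0.53 -1.22]
```

View pics/s14.png

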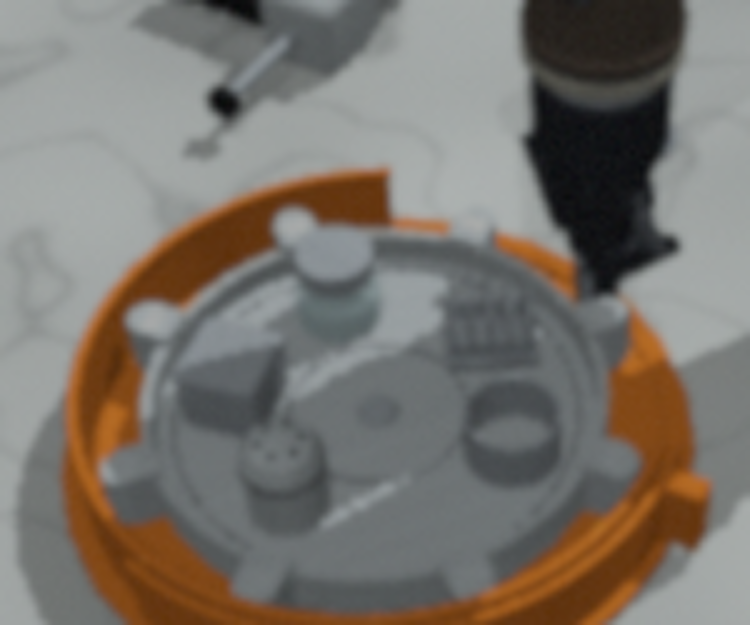

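```bash
python3 - <<'E'
from h import *
ds=viewer.get_image("scene")
S=lambda x,y,z:pix2w(ds,205+(x+.5)/5-.5,125+(y+.5)/5-.5,z)[:2]
for n,p,z in(("rack",(492,325),.054),("lobe",(605,312),.05)):
    print(n,polar(S(*p,z)))
E
python3 -m inch '[[[0,-0.05,0,0,0,0.008,1],[0,-0.05,0,0,0,0.008,1],[0,-0.03,0,0,0,0.005,1],[0,0,0,0,0,0,1],[0,0,0,0,0,0,1]]]' | grep -E "force|pos"
python3 -c "from h import *;st()"
```

```text
rack (np.float64(0.07710221441266066), np.float64(-176.0521712783869))
lobe (np.float64(0.1399958001183703), np.float64(174.12482301538876))
eef_pos: [0.4744, -0.0654, 0.0294]
ft_force: [-0.2, 0.1, -0.3]
t 21.55 p [ 0.4744 -0.0654  0.0294] polar [ 1.48000e-01 -1.77898e+02] xyaw 1.4 z [ 0. -0. -1.] F [-0.2  0.1 -0.3] op 0.0 j [-0.19  0.5   0.29  2.15 -0.27  0.53 -1.25]
```

```bash
python3 -m inch '[[[-0.3,0.06,0,0,0,0,1],[-0.5,0.05,0,0,0,0,1],[-0.6,0,0,0,0,0,1],[-0.3,0.2,-0.6,0,0,0,1],[0,0.5,-0.9,0,0,0,1]]]' | grep -E "force|pos"
python3 -m inch '[[[0,0.9,-0.9,0,0,0,1],[0,0.9,-0.9,0,0,0,1],[0,0.9,-0.9,0,0,0,1],[0,0.9,0,0,0,0,1],[0,0.9,0,0,0,0,1]]]' | grep -E "force|pos"
python3 - <<'E'
from h import *
st()
ds=viewer.get_image("scene"); crop(ds,"pics/s15.png",205,125,355,250,5)
d=viewer.get_image("top"); crop(d,"pics/c15.png",265,105,425,245,4.25)
E
```

```text
eef_pos: [0.4014, -0.0976, 0.0875]
ft_force: [1.7, -0.3, 0.9]
eef_pos: [0.412, -0.2617, 0.18]
ft_force: [1.3, 0.1, -1.2]
t 22.38 p [ 0.412  -0.2617  0.18  ] polar [   0.291 -136.22 ] xyaw 1.4 z [ 0.005 -0.001 -1.   ] F [ 1.3  0.1 -1.2] op -0.0 j [ 0.08  0.27  0.47  2.   -0.16  0.9  -0.91]
```

View pics/s15.png

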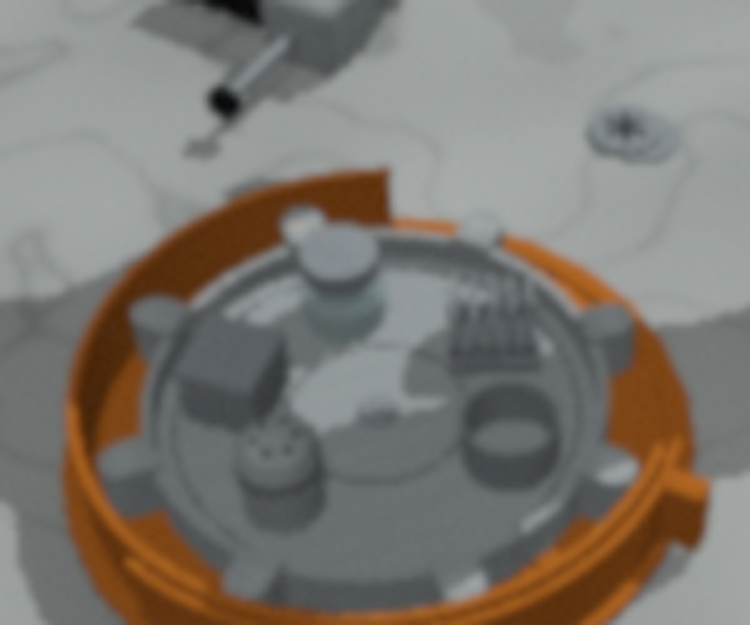

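View pics/c15.png

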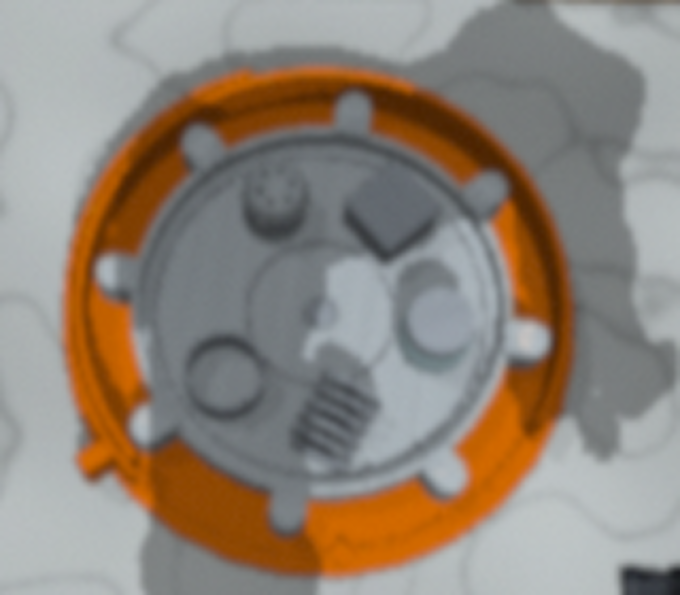

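```bash
python3 - <<'E'
from h import *
d=viewer.get_image("top"); ds=viewer.get_image("scene")
P=lambda x,y,z:pix2w(d,265+(x+.5)/4.25-.5,105+(y+.5)/4.25-.5,z)[:2]
S=lambda x,y,z:pix2w(ds,205+(x+.5)/5-.5,125+(y+.5)/5-.5,z)[:2]
for n,w in(("rack top",P(337,415,.054)),("rack sc",S(493,330,.054)),("nib top",P(343,545,.015)),("pull",P(85,460,.059))): print(n,np.round(polar(w),4))
L=[(355,92),(497,182),(547,345),(453,494),(286,534),(136,434),(98,268),(198,127)]
W=np.array([P(x,y,.05) for x,y in L])-C; a=np.degrees(np.arctan2(W[:,1],W[:,0])); print(a.round(1),np.hypot(*W.T).round(4))
# overlay of rack box model at angle th, aligned so
im=cv2.imread("pics/c15.png"); im2=cv2.imread("pics/s15.png")
th=np.radians(-174)
def pr(cam,q):
    u,v=w2pix(cam,q); 
    return (int((u-265+.5)*4.25),int((v-105+.5)*4.25)) if cam is d else (int((u-205+.5)*5),int((v-125+.5)*5))
for I,cam in((im,d),(im2,ds)):
    for r,z in((.08,.028),(.08,.08),(.165,.015),(0,.03)):
        cv2.drawMarker(I,pr(cam,[C[0]+r*np.cos(th),C[1]+r*np.sin(th),z]),(0,0,255),cv2.MARKER_CROSS,12,1)
cv2.imwrite("pics/c16.png",np.hstack([im[300:590,200:500],im2[180:470,400:700]]))
E
```

```text
rack top [ 7.680000e-02 -1.716717e+02]
rack sc [ 7.560000e-02 -1.787494e+02]
nib top [ 1.573000e-01 -1.733906e+02]
pull [  0.1884 125.9397]
[  -8.1  -53.1  -99.2 -145.3  172.3  127.    81.6   34.5] [0.1537 0.1484 0.1526 0.1536 0.1563 0.1509 0.1515 0.1507]
```

View pics/c16.png

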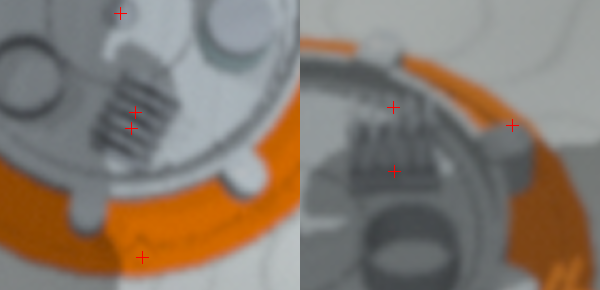

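```bash
python3 -m inch '[[[0,0,0,0,0,0,1],[0,0,0,0,0,0,1],[0,0,0,0,0,0,1],[0,0,0,0,0,0,1],[0,0,0,0,0,0,1]]]' | grep -E "time|force|pos"
python3 - <<'E'
from workcell import order
print(order.sign_off())
E
```

```text
time_s: 23.0
eef_pos: [0.4111, -0.2592, 0.1778]
ft_force: [-0.3, 0.3, -0.4]
the job is handed in; nothing more can be done
None
```

The door is open at its stop and the disc rack stands in the doorway, in line with the nib as near as the cameras can tell. I handed the job in at 23 s of the allowed 72 s; the sign-off reports no verdict.

**Door:** I pushed the pull round its arc until the force rose to about 30 N at the stop. The last top view put the pull at 126° in world axes, the same as just after opening, so turning the table did not move it.

**Turntable:** I turned it clockwise by its lobes in three pushes through the doorway, about 113° in all, with little force. On one entry the fingers briefly pressed what I took to be the rim, at about 3 N. The fingertips stayed outside the rim and the items looked upright in the pictures.

**Last checks:**
- **Alignment:** the two cameras disagreed. The top view put the rack at -171.7° and the scene view at -178.7°; the nib measured -173.4° in the top view and about -176° in the scene view. A rack model drawn at -174° fell within about 3 mm of the rack in both pictures. The 15 mm tolerance is about 11° at the rack's radius, so even the worst pairing should pass.
- **Hand:** it is clear, about 18 cm above the counter, with only sensor noise on the force reading.
- **Counter:** the loose discs and the visible part of the press looked unmoved in the last picture. I did not look at the plate or spatula again; the arm was not lowered near them.

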